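Seat a painting panel in the engraving jig

TASK

Get the painting panel ready for scratching: push it along the jig board with the fingertips until its far edge is flush against the far fence and its right edge flush against the side stop, and push the sliding jaw up snug against its left edge. Only push: do not lift or tip the panel or pinch the jaw, and leave the bottles, brushes and other things where they are.

Things in the scene. Friction and masses are not known exactly. Their poses are not given: they have to be found in the camera images.
- jig: fixed plywood board, 340 (its x, away from the robot) x 420 (its y, to the left) x 12 mm, turned up to 0.2 rad; its working top is 12 mm above the table; origin at the centre of its underside. A far fence and a side stop on the right, wood strips 25 mm thick and 16 mm high, form a right-angled corner on it; the near side is open.
- far_fence (a point): middle of the far fence's stop face (250 mm long, facing the robot), 8 mm above the board, at jig x = +110, y = -70 mm; the fence runs from jig y = -195 to +55 mm; same axes as the jig
- side_stop (a point): middle of the side stop's face (140 mm long, facing left), 8 mm above the board, at jig x = +40, y = -170 mm; the stop runs from jig x = -30 to +110 mm; same axes as the jig
- panel: loose wooden panel, black scratched top, 110 (its x) x 130 (its y) x 22 mm, 0.25 to 0.5 kg, flat on the jig board between side stop and jaw, turned up to 0.35 rad against the jig and 5 to 11 cm short of its place; origin at the centre of its underside; far edge = its +x side, right edge = its -y side. Seated, its origin is at jig x = 55, y = -105 mm.
- jaw (a joint): travel of the sliding jaw (m) towards the side stop (jig -y); 0 to 0.03 at the start, 0.120 where it just meets the seated panel, limit 0.160. About 2.5 N of friction; it stays where left. A dark wooden block without handle, 100 mm long (jig x 0 to 100 mm), 38 mm thick over all (jig y), its top 27 mm above the board.
- pad_face (a point): middle of the jaw's cork-faced inner face (100 mm long, facing the panel and the side stop), 14 mm above the board; same axes as the jig
- plate_face (a point): middle of the jaw's steel outer face (100 mm long, facing left, jig +y), 14 mm above the board: the face to push; same axes as the jig
- ink_jar: small amber glass ink jar, 28 mm across, 42 mm tall, standing on the jig's near right corner; origin at the centre of its underside; bystander
- oil_bottle: clear glass bottle with a cork, 38 mm across, 75 mm tall, standing on the jig's near left corner; origin at the centre of its underside; bystander
- wax_tin: open aluminium wax tin, 120 x 200 x 60 mm, on the table to the left of the jig; origin at the centre of its underside; bystander
- brush: wooden-handled brush lying on the table to the right; bystander
- spatula: spatula with a dark handle and steel blade lying on the table to the right; bystander
- stick_a: oil stick, about 105 x 18 x 18 mm, paper-wrapped, lying at the front left; origin under its middle; bystander
- stick_b: oil stick, about 105 x 18 x 18 mm, paper-wrapped, lying at the front right; origin under its middle; bystander
There are look-alikes about, which are no part of the job. There is more than one size of the panel; the job needs the largest.

How it is judged:
By the outcome, as a careful person would: the job done as asked, in the order asked, and still so for the second after the job is handed in, with the robot touching nothing.
It also fails if it takes over 51 s, if anything falls off the work surface, if the arm or the gripper's body presses on something with over 40 N, if the wrist force passes 120 N, or if a joint passes its speed limit or range.

ROBOT

A 6-joint arm with a two-finger parallel gripper is mounted at the origin on the work surface. World frame = base frame: x ahead of the robot, y to its left, z up, the work surface at z = 0. Lengths are in m, angles in degrees, forces in N, time in s.
With the tool pointing down it reaches from about 0.275 to 0.975 m from the base axis. Payload 8.4 kg.
Tool frame: the origin (TCP) lies at the very end of the fingers, on their centre line; the grasp point (between the pads) lies arm.grasp_offset behind it (arm.grasp_offset is the distance from the TCP to the grasp point, in m); z points along the fingers, y is the line along which they close (so a half turn about z gives the same grasp; the last joint's range is limited). The gripper opens to 92 mm and grips with 3 to 60 N. Pads are 20 mm wide; open, the fingers measure 128 mm over their backs; the gripper's body (75 mm by 189 mm) begins 69 mm behind the grasp point.
Start: joints at [-64.137, 20.225, 93.587, -0, 66.188, -0.138], TCP at [0.274, -0.562, 0.215] pointing down, gripper open.
Joint ranges: [-150.9, 150.9], [-52.94, 120.26], [3.33, 152.33], [-74.26, 254.26], [0, 154.13], [-172.89, 172.89]. Speed limits (degrees/s): [127.2, 127.2, 159.86, 180, 180, 180].

INTERFACE

Orientations are given as [roll, pitch, yaw] about the fixed x, y, z axes, in that order (R = Rz(yaw) Ry(pitch) Rx(roll)).
In Python, from cell import arm gives the robot as it stands.
- The arm moves only by the tool apply_moves, never from a script. Its argument "rows" is a list of rows, each an object of numbers: "ax", "ay", "az": the turn, a rotation vector about the tool's x, y, z in rad; "tx", "ty", "tz": the shift along the tool's x, y, z in mm; "jaw": the finger opening in mm, from 0 to 91.9. In form: [{"ax": .., "ay": .., "az": .., "tx": .., "ty": .., "tz": .., "jaw": ..}, ...]. A call has 1 to 10 rows; each row is the pose to reach, as a shift and turn from the pose commanded when the call began, along the tool's axes at that moment; what a row does not reach only later rows make up. A row lasts 1/12 s, in which the tool goes at most 41.7 mm and 7.16 degrees, less where a joint would pass 70% of its speed; a pose out of reach is approached as far as the arm can. A call with a gripper value outside its range is refused whole. The fingers move at their own pace and stop on an object; "grip_force" is the grip in N (left out, the last holds). Time passes only in rows, so rows that repeat a pose let the fingers close. It gives the time, the measured TCP pose, the force, the opening and the grip force at its end, in the units of the state.
- arm.get_obs(): the state, without advancing time (a new reading comes with each control period).
- arm.camera(name): name is "scene" or "top"; returns a dict with "pixels" (420x560x3 uint8, red, green, blue), "mtx" (3x3 intrinsics, pixels), "R" (3x3) and "t" (3): a world point X has camera coordinates R X + t. Camera axes: x right, y down, z forward; pixel columns grow to the right and rows downward; lengths in m; the calibration is good to about 2 mm. A picture is of the moment at which its call begins. There is no depth.
- arm.close_job(): hands the job in; it is judged then, once.
The state is a dict: "clock": time; "qpos": joint angles; "joint_vel": joint speeds; "effort": joint torques, N m; "eef_pos": TCP position; "orientation": TCP orientation; "contact_force": force on the tool from outside, world axes, zero at the start; "wrist_torque": the same for the moment, N m; "width": opening from 0.0 (shut) to 1.0 (fully open); "grasp_force": force on a finger pad.
Only numpy, scipy, OpenCV 4.12 (cv2) and the standard library are available. Lean on these libraries where they do the work, as an engineer would, in place of code of your own. Each camera call takes 0.05 s, during which the arm holds its last target. There are 200 camera calls.

## Working session

There is one attempt and no reset: what is moved stays moved. The work goes in short steps, Python scripts to look and compute and a tool call to move; the robot and the scene stay as the last step left them, time stands still between calls to the robot, and variables do not carry over. Pictures are saved under pics/ and viewed, at most 10 in all, crops included, and the job is handed in when it is done.

Besides the shell and the picture viewer there is one more tool, called after "Call:" as a command line: name --argument value ..., lists and objects as JSON in quotes. apply_moves: Moves the arm, as the interface text tells. Its arguments: {"type":"object","properties":{"rows":{"type":"array"},"grip_force":{"type":"number"}},"required":["rows"]}

```bash
ls; mkdir -p pics
python3 - <<'E'
from cell import arm
import cv2,numpy as np
print(arm.get_obs(), arm.grasp_offset)
for n in ("top","scene"):
    c=arm.camera(n); cv2.imwrite(f"pics/{n}0.png",c["pixels"][:,:,::-1]); np.savez(f"{n}0.npz",**c)
    print(n,c["mtx"].tolist(),c["R"].tolist(),c["t"].tolist(), (-c["R"].T@c["t"]))
E
```

```text
pics
{'clock': 0.0, 'qpos': array([-6.41389217e+01,  2.02620910e+01,  9.36294439e+01,  8.20191775e-04,
        6.61877779e+01, -1.39118302e-01]), 'joint_vel': array([ 0.0543079 ,  0.06604797,  0.00382446, -0.02767992, -0.11983012,
       -0.0421593 ]), 'effort': array([-1.47163715e-03, -5.93847835e+01, -3.34220016e+01,  6.97077205e-02,
        2.34192732e-02, -1.01137232e-04]), 'eef_pos': array([ 0.27375352, -0.56129952,  0.21386526]), 'orientation': array([-1.79920689e+02, -9.42487539e-04,  2.59998643e+01]), 'contact_force': array([-0.67117215,  0.09852447, -0.68084308]), 'wrist_torque': array([0.07121104, 0.0632462 , 0.04368888]), 'grasp_force': 0.0, 'width': 0.9988281897441303} 0.0187
top [[389.4242326707242, 0.0, 279.99021650137956], [0.0, 389.4242326707242, 212.33827317791855], [0.0, 0.0, 1.0]] [[0.013422815463515356, -0.9999096050168681, -0.0007809097538067962], [-0.9909045600011914, -0.01319734429109025, -0.1339178220869323], [0.1338954106527824, 0.0025713612491453457, -0.9909921327172326]] [-0.02080324212770813, 0.5029817456343698, 1.1963342932926413] [ 0.33850247 -0.01723955  1.25289985]
scene [[427.3072507132724, 0.0, 284.2855084455393], [0.0, 427.3072507132724, 209.74997690140026], [0.0, 0.0, 1.0]] [[-0.8535364134939785, 0.520945507969621, 0.009558690606483016], [0.4406472254993216, 0.7315195290603329, -0.5202972239625151], [-0.27803887048322384, -0.43988061599668493, -0.8539317479581088]] [0.44093334132199014, -0.17414928619291734, 1.3008695867138247] [0.81478337 0.46991868 1.0160297 ]
```

View pics/top0.png

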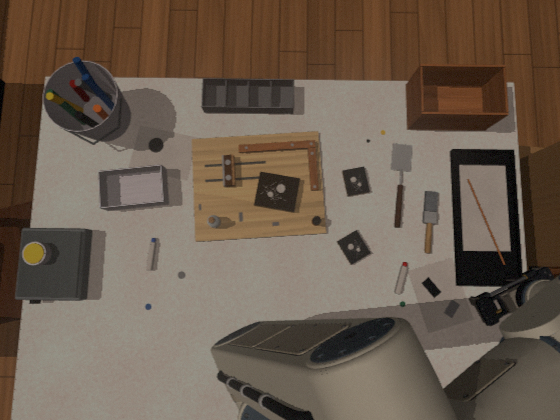

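View pics/scene0.png

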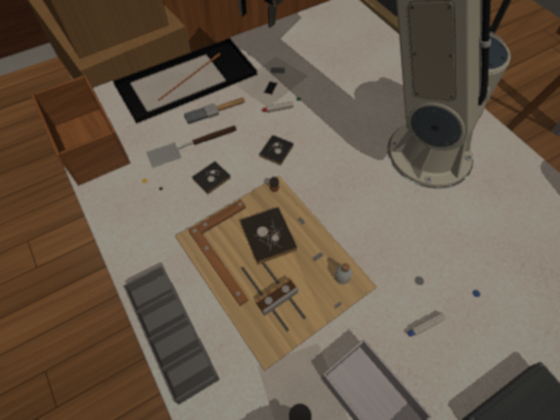

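The top view shows the jig at about (193–327, 132–241), the panel at (277,191), the jaw at (228,171) with its steel side to the left, the jar at (316,220) and the bottle at (215,221). The scene view agrees: panel (268,235), jaw (277,295).

```bash
cat > h.py <<'E'
import cv2,numpy as np
def ray(c,uv,z):
    uv=np.atleast_2d(uv).astype(float); K,R,t=c["mtx"],c["R"],c["t"]
    d=(np.linalg.inv(K)@np.c_[uv,np.ones(len(uv))].T).T@R
    o=-R.T@t
    return o+d*((z-o[2])/d[:,2])[:,None]
def proj(c,X):
    p=(np.atleast_2d(X)@c["R"].T+c["t"])@c["mtx"].T
    return p[:,:2]/p[:,2:]
def dark_panel(c,box,thr=60):
    x0,y0,x1,y1=box; p=c["pixels"][y0:y1,x0:x1]
    m=(p.max(2)<thr).astype(np.uint8)
    m=cv2.morphologyEx(m,cv2.MORPH_CLOSE,np.ones((7,7)))
    cs,_=cv2.findContours(m,cv2.RETR_EXTERNAL,cv2.CHAIN_APPROX_NONE)
    k=max(cs,key=cv2.contourArea)
    return k[:,0]+[x0,y0]
E
python3 - <<'E'
from h import *
T=dict(np.load("top0.npz"));S=dict(np.load("scene0.npz"))
hsv=cv2.cvtColor(T["pixels"],cv2.COLOR_RGB2HSV)
for n,c,b in(("top",T,(180,120,340,255)),("scene",S,(165,165,385,375))):
    x0,y0,x1,y1=b
    p=c["pixels"][y0:y1,x0:x1]; h=cv2.cvtColor(p,cv2.COLOR_RGB2HSV)
    m=((h[...,1]>75)&(h[...,2]>60)).astype(np.uint8)
    m=cv2.morphologyEx(cv2.morphologyEx(m,cv2.MORPH_CLOSE,np.ones((5,5))),cv2.MORPH_OPEN,np.ones((5,5)))
    cs,_=cv2.findContours(m,0,cv2.CHAIN_APPROX_NONE); k=max(cs,key=cv2.contourArea)[:,0]+[x0,y0]
    w=ray(c,k,0.012)[:,:2]*1000
    r=cv2.minAreaRect(w.astype(np.float32)); print(n,"board",r,len(w))
    print(cv2.boxPoints(r).round(0).tolist())
    k=dark_panel(c,(245,165,305,215) if n=="top" else (235,200,305,268))
    r=cv2.minAreaRect((ray(c,k,0.034)[:,:2]*1000).astype(np.float32)); print("panel",r)
    cv2.imwrite(f"pics/{n}_crop.png",cv2.resize(p[:,:,::-1],None,fx=5 if n=="top" else 3.4/1.3,fy=5 if n=="top" else 3.4/1.3,interpolation=2)[:600,:800])
E
```

```text
top board ((595.2391967773438, 59.93510437011719), (339.45770263671875, 419.3809509277344), 4.5211181640625) 456
[[410.0, 256.0], [443.0, -162.0], [781.0, -136.0], [748.0, 282.0]]
panel ((566.3126220703125, -0.1811370849609375), (130.4734344482422, 118.44524383544922), 80.7362289428711)
scene board ((593.1993408203125, 66.3006591796875), (338.48272705078125, 419.339111328125), 4.4633026123046875) 466
[[408.0, 262.0], [441.0, -156.0], [778.0, -130.0], [746.0, 289.0]]
panel ((569.7943115234375, 1.9752273559570312), (127.99661254882812, 107.6064682006836), 80.74083709716797)
```

View pics/top_crop.png

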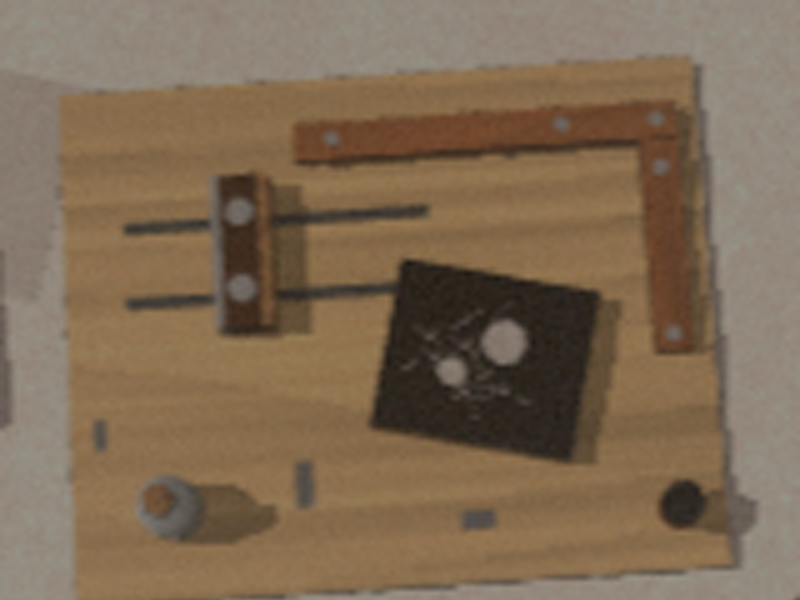

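The enlarged view shows the jaw with its steel strip to the left (crop x≈215) and cork to the right (x≈268), the panel turned clockwise, and three grey marks at crop (305,485), (478,518) and (100,435). Next I check those marks' heights and get the jaw and bystander positions in jig coordinates.

```bash
cat >> h.py <<'E'
JC=np.array([594.3,62.5]);JY=np.radians(4.5)
def tojig(w):
    c,s=np.cos(JY),np.sin(JY); d=np.atleast_2d(w)[:,:2]*1000-JC
    return np.c_[d[:,0]*c+d[:,1]*s,-d[:,0]*s+d[:,1]*c]
def fromjig(x,y):
    c,s=np.cos(JY),np.sin(JY); return np.array([JC[0]+x*c-y*s,JC[1]+x*s+y*c])
def go(obs,jx,jy,z,yawj):
    """print tx,ty,tz,az from measured pose to jig pose (mm, deg)"""
    from scipy.spatial.transform import Rotation as Ro
    R=Ro.from_euler("xyz",obs["orientation"],degrees=True); p=np.r_[fromjig(jx,jy),z]
    t=R.inv().apply(p-obs["eef_pos"]*1000)
    G=Ro.from_euler("xyz",[180,0,yawj+np.degrees(JY)],degrees=True)
    print("t",t.round(1),"rotvec",(R.inv()*G).as_rotvec().round(3))
def where(obs):
    print("clk",round(float(obs["clock"]),2),"jig",tojig(obs["eef_pos"]).round(1),"z",round(obs["eef_pos"][2]*1000,1),"yawj",round(obs["orientation"][2]-np.degrees(JY),2),"F",obs["contact_force"].round(1),"w",round(obs["width"]*91.9,1))
E
python3 - <<'E'
from h import *
from cell import arm
T=dict(np.load("top0.npz"));S=dict(np.load("scene0.npz"))
f=lambda u,v:(180+u/5,120+v/5)
for n,p,z in(("mark1",f(305,485),12),("mark2",f(478,518),12),("mark3",f(100,435),12),("jar top",f(683,500),54),("cork",f(160,497),87),
 ("plate near/far top",f(222,333),39),("",f(212,177),39),("pad",f(274,330),39),("",f(265,175),39),("fence in corner",f(640,150),28),("fence left",f(297,163),28),("stop near",f(655,352),28)):
    print(n,tojig(ray(T,p,z/1e3)).round(0))
for p in((301,220),(318,257),(338,305)): print("scene mark",tojig(ray(S,p,.012)).round(0))
o=arm.get_obs(); where(o); go(o,-135,-58,120,0)
E
```

```text
mark1 [[-101.   57.]]
mark2 [[-129.  -53.]]
mark3 [[-60. 187.]]
jar top [[-131. -181.]]
cork [[-112.  137.]]
plate near/far top [[ -4. 102.]]
 [[ 99. 103.]]
pad [[-4. 69.]]
 [[98. 69.]]
fence in corner [[ 102. -173.]]
fence left [[108.  49.]]
stop near [[ -32. -173.]]
scene mark [[-133.  -48.]]
scene mark [[-102.   65.]]
scene mark [[-62. 194.]]
clk 0.1 jig [[-368.5 -596.8]] z 213.9 yawj 21.5 F [ 0.5 -0.5 -0.2] w 91.6
t [ 414.7 -415.6   94.5] rotvec [-0.001  0.     0.375]
```

Call:
apply_moves --rows '[{"tx":415,"ty":-416,"tz":0,"az":0.375,"jaw":50},{"tx":415,"ty":-416,"tz":0,"az":0.375,"jaw":50},{"tx":415,"ty":-416,"tz":0,"az":0.375,"jaw":50},{"tx":415,"ty":-416,"tz":0,"az":0.375,"jaw":50},{"tx":415,"ty":-416,"tz":0,"az":0.375,"jaw":50},{"tx":415,"ty":-416,"tz":0,"az":0.375,"jaw":50},{"tx":415,"ty":-416,"tz":0,"az":0.375,"jaw":50},{"tx":415,"ty":-416,"tz":0,"az":0.375,"jaw":50},{"tx":415,"ty":-416,"tz":0,"az":0.375,"jaw":50},{"tx":415,"ty":-416,"tz":0,"az":0.375,"jaw":50}]'

```text
invalid input
```

Run:
```python
from h import *
from cell import arm
o=arm.get_obs(); where(o); go(o,-135,-58,110,0)
```

```text
clk 0.1 jig [[-368.5 -596.8]] z 213.9 yawj 21.5 F [ 0.5 -0.5 -0.2] w 91.6
t [ 414.7 -415.6  104.5] rotvec [-0.001  0.     0.375]
```

Call:
apply_moves --rows '[{"ax":0,"ay":0,"az":0.375,"tx":415,"ty":-416,"tz":0,"jaw":50},{"ax":0,"ay":0,"az":0.375,"tx":415,"ty":-416,"tz":0,"jaw":50},{"ax":0,"ay":0,"az":0.375,"tx":415,"ty":-416,"tz":0,"jaw":50},{"ax":0,"ay":0,"az":0.375,"tx":415,"ty":-416,"tz":0,"jaw":50},{"ax":0,"ay":0,"az":0.375,"tx":415,"ty":-416,"tz":0,"jaw":50},{"ax":0,"ay":0,"az":0.375,"tx":415,"ty":-416,"tz":0,"jaw":50},{"ax":0,"ay":0,"az":0.375,"tx":415,"ty":-416,"tz":0,"jaw":50},{"ax":0,"ay":0,"az":0.375,"tx":415,"ty":-416,"tz":0,"jaw":50},{"ax":0,"ay":0,"az":0.375,"tx":415,"ty":-416,"tz":0,"jaw":50},{"ax":0,"ay":0,"az":0.375,"tx":415,"ty":-416,"tz":0,"jaw":50}]'

```text
clock: 0.93
eef_pos: [0.4091, -0.1659, 0.2146]
orientation: [180.0, -0.0, 4.5]
contact_force: [0.3, -0.3, 0.0]
width: 0.546
grasp_force: 0.0
```

Run:
```python
from h import *
from cell import arm
o=arm.get_obs(); where(o); go(o,-135,-58,110,0)
```

```text
clk 0.93 jig [[-202.6 -213.2]] z 214.6 yawj -0.01 F [ 0.3 -0.3  0. ] w 50.2
t [  67.5 -155.2  104.6] rotvec [ 0. -0. -0.]
```

Call:
apply_moves --rows '[{"ax":0,"ay":0,"az":0,"tx":66,"ty":-154,"tz":80,"jaw":50},{"ax":0,"ay":0,"az":0,"tx":66,"ty":-154,"tz":80,"jaw":50},{"ax":0,"ay":0,"az":0,"tx":66,"ty":-154,"tz":80,"jaw":50},{"ax":0,"ay":0,"az":0,"tx":66,"ty":-154,"tz":80,"jaw":50},{"ax":0,"ay":0,"az":0,"tx":66,"ty":-154,"tz":80,"jaw":50},{"ax":0,"ay":0,"az":0,"tx":66,"ty":-154,"tz":80,"jaw":50},{"ax":0,"ay":0,"az":0,"tx":66,"ty":-154,"tz":80,"jaw":50},{"ax":0,"ay":0,"az":0,"tx":66,"ty":-154,"tz":80,"jaw":50}]'

```text
clock: 1.6
eef_pos: [0.4626, -0.0098, 0.1348]
orientation: [180.0, 0.0, 4.5]
contact_force: [-0.4, 0.2, -0.1]
width: 0.545
grasp_force: 0.0
```

Run:
```python
from h import *
from cell import arm
o=arm.get_obs(); where(o); go(o,-128,-58,19,0)
```

```text
clk 1.6 jig [[-137.   -61.7]] z 134.8 yawj 0.03 F [-0.4  0.2 -0.1] w 50.1
t [  9.   -3.7 115.8] rotvec [0.    0.    0.001]
```

Down to 19 mm, behind the near edge.

Call:
apply_moves --rows '[{"ax":0,"ay":0,"az":0,"tx":4,"ty":-3,"tz":40,"jaw":50},{"ax":0,"ay":0,"az":0,"tx":6,"ty":-3,"tz":80,"jaw":50},{"ax":0,"ay":0,"az":0,"tx":7,"ty":-3,"tz":105,"jaw":50},{"ax":0,"ay":0,"az":0,"tx":7,"ty":-3,"tz":115,"jaw":50},{"ax":0,"ay":0,"az":0,"tx":7,"ty":-3,"tz":115,"jaw":50},{"ax":0,"ay":0,"az":0,"tx":7,"ty":-3,"tz":115,"jaw":50}]'

```text
clock: 2.1
eef_pos: [0.4698, -0.0064, 0.0204]
orientation: [180.0, -0.0, 4.4]
contact_force: [0.6, 0.1, 0.4]
width: 0.545
grasp_force: 0.0
```

Run:
```python
from h import *
from cell import arm
o=arm.get_obs(); where(o); go(o,-20,-58,19,0)
c=arm.camera("scene");cv2.imwrite("pics/s1.png",cv2.resize(c["pixels"][150:390,150:430,::-1],None,fx=2.4,fy=2.4))
```

```text
clk 2.1 jig [[-129.5  -59. ]] z 20.4 yawj -0.06 F [0.6 0.1 0.4] w 50.1
t [109.5  -1.1   1.4] rotvec [ 0.    -0.    -0.001]
```

View pics/s1.png

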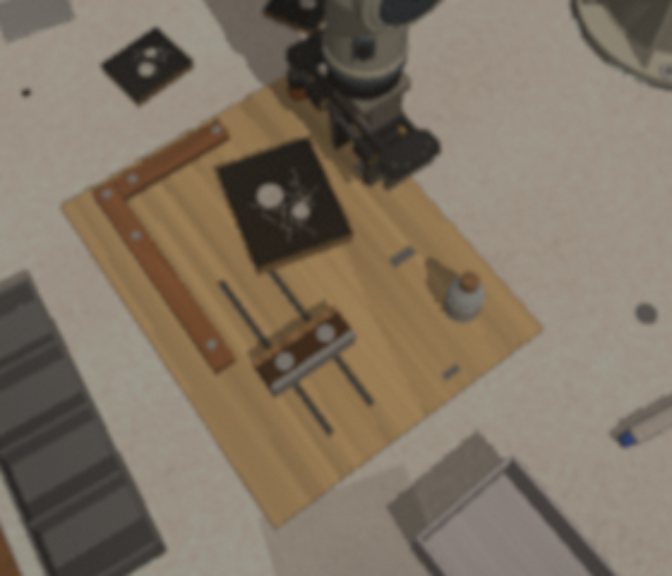

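The fingers stand behind the panel's near edge, clear of jar and bottle; the slots are flat. Pushing towards the far fence.

Call:
apply_moves --rows '[{"ax":0,"ay":0,"az":0,"tx":8,"ty":0,"tz":1,"jaw":50},{"ax":0,"ay":0,"az":0,"tx":16,"ty":0,"tz":1,"jaw":50},{"ax":0,"ay":0,"az":0,"tx":23,"ty":0,"tz":1,"jaw":50},{"ax":0,"ay":0,"az":0,"tx":30,"ty":0,"tz":1,"jaw":50},{"ax":0,"ay":0,"az":0,"tx":36,"ty":0,"tz":1,"jaw":50},{"ax":0,"ay":0,"az":0,"tx":42,"ty":0,"tz":1,"jaw":50},{"ax":0,"ay":0,"az":0,"tx":48,"ty":0,"tz":1,"jaw":50},{"ax":0,"ay":0,"az":0,"tx":54,"ty":0,"tz":1,"jaw":50},{"ax":0,"ay":0,"az":0,"tx":60,"ty":0,"tz":1,"jaw":50},{"ax":0,"ay":0,"az":0,"tx":66,"ty":0,"tz":1,"jaw":50}]'

```text
clock: 2.98
eef_pos: [0.5358, -0.0003, 0.0185]
orientation: [-180.0, 0.0, 4.5]
contact_force: [-1.7, -0.3, 0.3]
width: 0.546
grasp_force: 0.8
```

Run:
```python
from h import *
from cell import arm
o=arm.get_obs(); where(o)
c=arm.camera("scene");cv2.imwrite("pics/s2.png",cv2.resize(c["pixels"][150:390,150:430,::-1],None,fx=2.4,fy=2.4))
```

```text
clk 2.98 jig [[-63.3 -58. ]] z 18.5 yawj 0.02 F [-1.7 -0.3  0.3] w 50.2
```

View pics/s2.png

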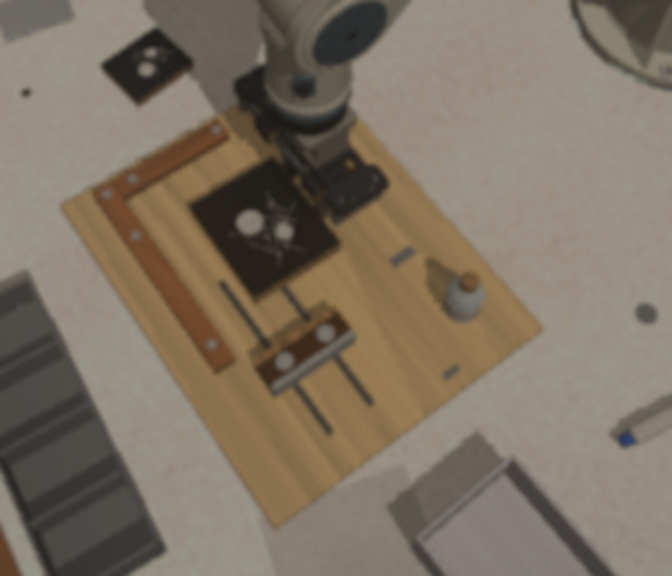

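The panel is now parallel to the fence and moving squarely. Continue, slowing near the fence.

Call:
apply_moves --rows '[{"ax":0,"ay":0,"az":0,"tx":7,"ty":0,"tz":0,"jaw":50},{"ax":0,"ay":0,"az":0,"tx":14,"ty":0,"tz":0,"jaw":50},{"ax":0,"ay":0,"az":0,"tx":21,"ty":0,"tz":0,"jaw":50},{"ax":0,"ay":0,"az":0,"tx":28,"ty":0,"tz":0,"jaw":50},{"ax":0,"ay":0,"az":0,"tx":34,"ty":0,"tz":0,"jaw":50},{"ax":0,"ay":0,"az":0,"tx":39,"ty":0,"tz":0,"jaw":50},{"ax":0,"ay":0,"az":0,"tx":43,"ty":0,"tz":0,"jaw":50},{"ax":0,"ay":0,"az":0,"tx":46,"ty":0,"tz":0,"jaw":50},{"ax":0,"ay":0,"az":0,"tx":47.5,"ty":0,"tz":0,"jaw":50},{"ax":0,"ay":0,"az":0,"tx":48.5,"ty":0,"tz":0,"jaw":50}]'

```text
clock: 3.87
eef_pos: [0.5836, 0.0035, 0.0186]
orientation: [-180.0, 0.0, 4.5]
contact_force: [-2.2, -0.0, 1.7]
width: 0.544
grasp_force: 1.2
```

Call:
apply_moves --rows '[{"ax":0,"ay":0,"az":0,"tx":1,"ty":0,"tz":0,"jaw":50},{"ax":0,"ay":0,"az":0,"tx":2,"ty":0,"tz":0,"jaw":50},{"ax":0,"ay":0,"az":0,"tx":2,"ty":0,"tz":0,"jaw":50}]'

```text
clock: 4.12
eef_pos: [0.5858, 0.0036, 0.0186]
orientation: [-180.0, -0.0, 4.5]
contact_force: [-0.8, -0.2, -0.5]
width: 0.548
grasp_force: 0.4
```

Call:
apply_moves --rows '[{"ax":0,"ay":0,"az":0,"tx":1,"ty":0,"tz":0,"jaw":50},{"ax":0,"ay":0,"az":0,"tx":2,"ty":0,"tz":0,"jaw":50},{"ax":0,"ay":0,"az":0,"tx":2,"ty":0,"tz":0,"jaw":50}]'

```text
clock: 4.37
eef_pos: [0.5871, 0.0037, 0.0185]
orientation: [-180.0, 0.1, 4.5]
contact_force: [-4.9, -0.9, 1.2]
width: 0.546
grasp_force: 2.0
```

Call:
apply_moves --rows '[{"ax":0,"ay":0,"az":0,"tx":1,"ty":0,"tz":0,"jaw":50},{"ax":0,"ay":0,"az":0,"tx":1,"ty":0,"tz":0,"jaw":50}]'

```text
clock: 4.53
eef_pos: [0.5871, 0.0037, 0.0184]
orientation: [-180.0, 0.2, 4.5]
contact_force: [-6.6, -0.8, 4.9]
width: 0.54
grasp_force: 3.6
```

Call:
apply_moves --rows '[{"ax":0,"ay":0,"az":0,"tx":1,"ty":0,"tz":0,"jaw":50},{"ax":0,"ay":0,"az":0,"tx":1,"ty":0,"tz":0,"jaw":50}]'

```text
clock: 4.7
eef_pos: [0.5871, 0.0037, 0.0183]
orientation: [-180.0, 0.3, 4.5]
contact_force: [-9.9, -0.8, 6.6]
width: 0.545
grasp_force: 5.0
```

Run:
```python
from h import *
from cell import arm
o=arm.get_obs(); where(o)
```

```text
clk 4.7 jig [[-11.8 -58. ]] z 18.3 yawj 0.02 F [-9.9 -0.8  6.6] w 50.1
```

Firm contact with the fence, with TCP at jig x ≈ -12 as expected. Retreat, lift, turn 90° on the way to the panel's left side.

Call:
apply_moves --rows '[{"ax":0,"ay":0,"az":0,"tx":-12,"ty":0,"tz":0,"jaw":50},{"ax":0,"ay":0,"az":0,"tx":-22,"ty":0,"tz":0,"jaw":50},{"ax":0,"ay":0,"az":0,"tx":-22,"ty":0,"tz":-40,"jaw":40},{"ax":0,"ay":0,"az":0,"tx":-22,"ty":0,"tz":-70,"jaw":40},{"ax":0,"ay":0,"az":0,"tx":-22,"ty":0,"tz":-70,"jaw":40}]'

```text
clock: 5.12
eef_pos: [0.5715, 0.0022, 0.094]
orientation: [180.0, -0.5, 4.5]
contact_force: [2.4, -0.2, 0.8]
width: 0.434
grasp_force: 0.0
```

Call:
apply_moves --rows '[{"ax":0,"ay":0,"az":-1.571,"tx":81,"ty":-96,"tz":0,"jaw":40},{"ax":0,"ay":0,"az":-1.571,"tx":81,"ty":-96,"tz":0,"jaw":40},{"ax":0,"ay":0,"az":-1.571,"tx":81,"ty":-96,"tz":0,"jaw":40},{"ax":0,"ay":0,"az":-1.571,"tx":81,"ty":-96,"tz":0,"jaw":40},{"ax":0,"ay":0,"az":-1.571,"tx":81,"ty":-96,"tz":0,"jaw":40},{"ax":0,"ay":0,"az":-1.571,"tx":81,"ty":-96,"tz":0,"jaw":40},{"ax":0,"ay":0,"az":-1.571,"tx":81,"ty":-96,"tz":0,"jaw":40},{"ax":0,"ay":0,"az":-1.571,"tx":81,"ty":-96,"tz":0,"jaw":40},{"ax":0,"ay":0,"az":-1.571,"tx":81,"ty":-96,"tz":0,"jaw":40},{"ax":0,"ay":0,"az":-1.571,"tx":81,"ty":-96,"tz":0,"jaw":40}]'

```text
clock: 5.95
eef_pos: [0.6411, 0.1043, 0.0883]
orientation: [179.9, -0.0, 76.5]
contact_force: [-0.1, 0.1, -0.2]
width: 0.434
grasp_force: 0.0
```

Run:
```python
from h import *
from cell import arm
o=arm.get_obs(); where(o); go(o,50,38,19,90)
c=arm.camera("scene");cv2.imwrite("pics/s3.png",cv2.resize(c["pixels"][150:390,150:430,::-1],None,fx=2.4,fy=2.4))
np.savez("s3.npz",**c)
```

```text
clk 5.95 jig [[50. 38.]] z 88.3 yawj 71.99 F [-0.1  0.1 -0.2] w 39.9
t [-0.1 -0.  69.3] rotvec [ 0.001 -0.    -0.314]
```

View pics/s3.png

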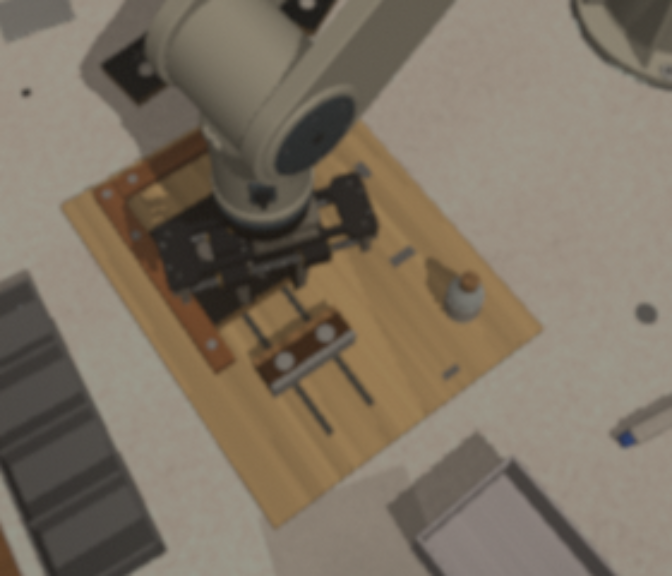

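The panel lies against the fence; its left edge runs about (215,322)–(330,262) in the crop, the jaw's cork edge about (250,352)–(335,308). I work out the gap between them.

Run:
```python
from h import *
c=dict(np.load("s3.npz"))
f=lambda u,v:(150+u/2.4,150+v/2.4)
for p,z in((f(213,315),34),(f(328,257),34),(f(250,352),39),(f(333,305),39)): print(tojig(ray(c,p,z/1e3)).round(0))
```

```text
[[103.  10.]]
[[-30.  26.]]
[[96. 67.]]
[[-1. 74.]]
```

The gap is roughly jig y 10 to 69, so descending at y=39 leaves about 18 mm each side.

Call:
apply_moves --rows '[{"ax":0,"ay":0,"az":-0.314,"tx":0,"ty":0,"tz":0,"jaw":40},{"ax":0,"ay":0,"az":-0.314,"tx":0,"ty":0,"tz":0,"jaw":40},{"ax":0,"ay":0,"az":-0.314,"tx":0,"ty":0,"tz":0,"jaw":40},{"ax":0,"ay":0,"az":-0.314,"tx":0,"ty":0,"tz":0,"jaw":40},{"ax":0,"ay":0,"az":-0.314,"tx":0,"ty":0,"tz":25,"jaw":40},{"ax":0,"ay":0,"az":-0.314,"tx":0,"ty":0,"tz":45,"jaw":40},{"ax":0,"ay":0,"az":-0.314,"tx":0,"ty":0,"tz":60,"jaw":40},{"ax":0,"ay":0,"az":-0.314,"tx":0,"ty":0,"tz":69,"jaw":40},{"ax":0,"ay":0,"az":-0.314,"tx":0,"ty":0,"tz":69,"jaw":40}]'

```text
clock: 6.75
eef_pos: [0.6396, 0.104, 0.0175]
orientation: [-179.8, 0.0, 93.9]
contact_force: [-0.4, -0.0, -0.5]
width: 0.433
grasp_force: 0.0
```

Run:
```python
from h import *
from cell import arm
o=arm.get_obs(); where(o); go(o,50,-32,19,90)
```

```text
clk 6.75 jig [[48.4 37.8]] z 17.5 yawj 89.45 F [-0.4 -0.  -0.5] w 39.8
t [-69.8   2.3  -1.5] rotvec [-0.003  0.    -0.01 ]
```

Push to the right (tool -x).

Call:
apply_moves --rows '[{"ax":0,"ay":0,"az":-0.008,"tx":-8,"ty":1,"tz":-1,"jaw":40},{"ax":0,"ay":0,"az":-0.008,"tx":-15,"ty":1,"tz":-1,"jaw":40},{"ax":0,"ay":0,"az":-0.008,"tx":-22,"ty":1,"tz":-1,"jaw":40},{"ax":0,"ay":0,"az":-0.008,"tx":-29,"ty":1,"tz":-1,"jaw":40},{"ax":0,"ay":0,"az":-0.008,"tx":-36,"ty":1,"tz":-1,"jaw":40},{"ax":0,"ay":0,"az":-0.008,"tx":-43,"ty":1,"tz":-1,"jaw":40},{"ax":0,"ay":0,"az":-0.008,"tx":-50,"ty":1,"tz":-1,"jaw":40},{"ax":0,"ay":0,"az":-0.008,"tx":-56,"ty":1,"tz":-1,"jaw":40},{"ax":0,"ay":0,"az":-0.008,"tx":-61,"ty":1,"tz":-1,"jaw":40},{"ax":0,"ay":0,"az":-0.008,"tx":-64,"ty":1,"tz":-1,"jaw":40}]'

```text
clock: 7.58
eef_pos: [0.6465, 0.0397, 0.0206]
orientation: [-180.0, 0.0, 94.6]
contact_force: [-0.4, 2.8, 1.5]
width: 0.43
grasp_force: 1.2
```

Call:
apply_moves --rows '[{"ax":0,"ay":0,"az":0,"tx":-1,"ty":0,"tz":0,"jaw":40},{"ax":0,"ay":0,"az":0,"tx":-2,"ty":0,"tz":0,"jaw":40},{"ax":0,"ay":0,"az":0,"tx":-2,"ty":0,"tz":0,"jaw":40}]'

```text
clock: 7.83
eef_pos: [0.6466, 0.0383, 0.0205]
orientation: [-180.0, 0.0, 94.6]
contact_force: [-0.1, -0.2, -0.4]
width: 0.439
grasp_force: 0.1
```

Run:
```python
from h import *
from cell import arm
o=arm.get_obs(); where(o)
```

```text
clk 7.83 jig [[ 50.2 -28.2]] z 20.5 yawj 90.09 F [-0.1 -0.2 -0.4] w 40.3
```

Call:
apply_moves --rows '[{"ax":0,"ay":0,"az":0,"tx":-1,"ty":0,"tz":1,"jaw":40},{"ax":0,"ay":0,"az":0,"tx":-2,"ty":0,"tz":1,"jaw":40},{"ax":0,"ay":0,"az":0,"tx":-2,"ty":0,"tz":1,"jaw":40}]'

```text
clock: 8.08
eef_pos: [0.6469, 0.0375, 0.0194]
orientation: [180.0, -0.1, 94.6]
contact_force: [0.1, 6.2, 0.6]
width: 0.435
grasp_force: 3.1
```

Call:
apply_moves --rows '[{"ax":0,"ay":0,"az":0,"tx":-1,"ty":0,"tz":0,"jaw":40},{"ax":0,"ay":0,"az":0,"tx":-1.5,"ty":0,"tz":0,"jaw":40},{"ax":0,"ay":0,"az":0,"tx":-1.5,"ty":0,"tz":0,"jaw":40}]'

```text
clock: 8.33
eef_pos: [0.6469, 0.0373, 0.0194]
orientation: [180.0, -0.2, 94.5]
contact_force: [0.4, 13.6, 1.8]
width: 0.434
grasp_force: 6.5
```

Call:
apply_moves --rows '[{"ax":0,"ay":0,"az":0,"tx":-1,"ty":0,"tz":0,"jaw":40},{"ax":0,"ay":0,"az":0,"tx":-1,"ty":0,"tz":0,"jaw":40}]'

```text
clock: 8.5
eef_pos: [0.6469, 0.0373, 0.0195]
orientation: [180.0, -0.2, 94.5]
contact_force: [-0.9, 17.3, 0.5]
width: 0.436
grasp_force: 8.9
```

Seated on the stop (17 N). Retreat, lift, close the fingers and go to the near side for a single centred seating push at the fence, taking a picture on the way.

Call:
apply_moves --rows '[{"ax":0,"ay":0,"az":0,"tx":9,"ty":0,"tz":0,"jaw":40},{"ax":0,"ay":0,"az":0,"tx":18,"ty":0,"tz":0,"jaw":40},{"ax":0,"ay":0,"az":0,"tx":18,"ty":0,"tz":-40,"jaw":0},{"ax":0,"ay":0,"az":0,"tx":18,"ty":0,"tz":-70,"jaw":0},{"ax":0,"ay":0,"az":0,"tx":-10,"ty":-40,"tz":-70,"jaw":0},{"ax":0,"ay":0,"az":0,"tx":-40,"ty":-75,"tz":-70,"jaw":0},{"ax":0,"ay":0,"az":0,"tx":-73,"ty":-100,"tz":-70,"jaw":0},{"ax":0,"ay":0,"az":0,"tx":-73,"ty":-100,"tz":-70,"jaw":0},{"ax":0,"ay":0,"az":0,"tx":-73,"ty":-100,"tz":-70,"jaw":0}]' --grip_force 20

```text
clock: 9.25
eef_pos: [0.5511, -0.0486, 0.0896]
orientation: [-179.9, 0.0, 94.5]
contact_force: [0.0, 0.3, 0.1]
width: 0.005
grasp_force: 0.0
```

Run:
```python
from h import *
from cell import arm
o=arm.get_obs(); where(o); go(o,-48,-105,19,90)
c=arm.camera("scene");cv2.imwrite("pics/s4.png",cv2.resize(c["pixels"][180:320,160:330,::-1],None,fx=4,fy=4))
```

```text
clk 9.25 jig [[ -51.8 -107.4]] z 89.6 yawj 89.96 F [0.  0.3 0.1] w 0.4
t [ 2.4  3.9 70.5] rotvec [-0.002  0.001 -0.001]
```

View pics/s4.png

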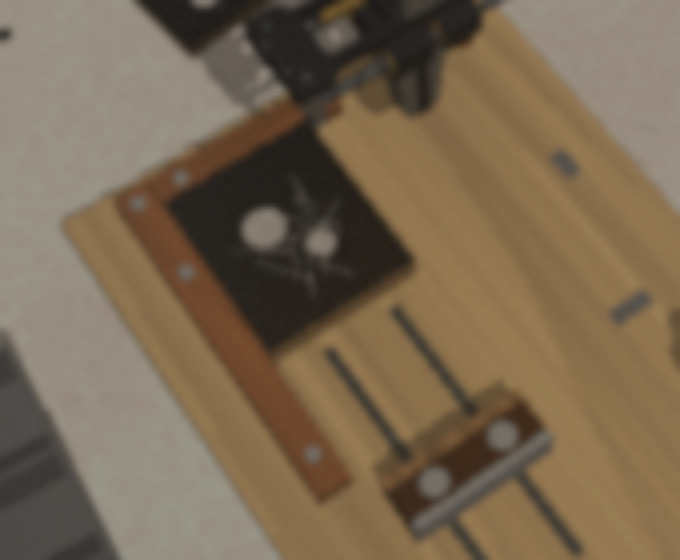

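The panel is seated in the corner: far edge along the fence (172,205)–(272,350) and right edge at the stop. One light check push at the middle of the near edge.

Call:
apply_moves --rows '[{"ax":0,"ay":0,"az":0,"tx":2,"ty":2,"tz":35,"jaw":0},{"ax":0,"ay":0,"az":0,"tx":2,"ty":3,"tz":60,"jaw":0},{"ax":0,"ay":0,"az":0,"tx":2,"ty":3,"tz":71,"jaw":0},{"ax":0,"ay":0,"az":0,"tx":2,"ty":8,"tz":71,"jaw":0},{"ax":0,"ay":0,"az":0,"tx":2,"ty":14,"tz":71,"jaw":0},{"ax":0,"ay":0,"az":0,"tx":2,"ty":20,"tz":71,"jaw":0},{"ax":0,"ay":0,"az":0,"tx":2,"ty":25,"tz":71,"jaw":0},{"ax":0,"ay":0,"az":0,"tx":2,"ty":28,"tz":71,"jaw":0},{"ax":0,"ay":0,"az":0,"tx":2,"ty":30,"tz":71,"jaw":0},{"ax":0,"ay":0,"az":0,"tx":2,"ty":30,"tz":71,"jaw":0}]'

```text
clock: 10.13
eef_pos: [0.5838, -0.0423, 0.0192]
orientation: [179.9, 0.0, 94.6]
contact_force: [0.3, 0.7, -0.3]
width: 0.003
grasp_force: 0.0
```

Call:
apply_moves --rows '[{"ax":0,"ay":0,"az":0,"tx":0,"ty":1,"tz":0,"jaw":0},{"ax":0,"ay":0,"az":0,"tx":0,"ty":2,"tz":0,"jaw":0},{"ax":0,"ay":0,"az":0,"tx":0,"ty":2,"tz":0,"jaw":0}]'

```text
clock: 10.38
eef_pos: [0.5849, -0.0423, 0.0187]
orientation: [180.0, 0.0, 94.6]
contact_force: [-0.5, -0.3, 0.2]
width: 0.006
grasp_force: 0.0
```

Run:
```python
from h import *
from cell import arm
o=arm.get_obs(); where(o)
```

```text
clk 10.38 jig [[ -17.6 -103.7]] z 18.7 yawj 90.08 F [-0.5 -0.3  0.2] w 0.5
```

Call:
apply_moves --rows '[{"ax":0,"ay":0,"az":0,"tx":0,"ty":1.5,"tz":0,"jaw":0},{"ax":0,"ay":0,"az":0,"tx":0,"ty":3,"tz":0,"jaw":0},{"ax":0,"ay":0,"az":0,"tx":0,"ty":3,"tz":0,"jaw":0}]'

```text
clock: 10.63
eef_pos: [0.5869, -0.042, 0.0184]
orientation: [-179.9, -0.0, 94.6]
contact_force: [-4.5, -0.3, 3.4]
width: 0.005
grasp_force: 2.3
```

Call:
apply_moves --rows '[{"ax":0,"ay":0,"az":0,"tx":0,"ty":1.5,"tz":0,"jaw":0},{"ax":0,"ay":0,"az":0,"tx":0,"ty":2,"tz":0,"jaw":0},{"ax":0,"ay":0,"az":0,"tx":0,"ty":2,"tz":0,"jaw":0}]'

```text
clock: 10.88
eef_pos: [0.587, -0.042, 0.0183]
orientation: [-179.7, -0.0, 94.6]
contact_force: [-9.1, -0.9, 8.7]
width: 0.003
grasp_force: 5.7
```

Call:
apply_moves --rows '[{"ax":0,"ay":0,"az":0,"tx":0,"ty":1,"tz":0,"jaw":0},{"ax":0,"ay":0,"az":0,"tx":0,"ty":2,"tz":0,"jaw":0},{"ax":0,"ay":0,"az":0,"tx":0,"ty":2,"tz":0,"jaw":0}]'

```text
clock: 11.13
eef_pos: [0.587, -0.0419, 0.0181]
orientation: [-179.5, -0.0, 94.6]
contact_force: [-16.7, -2.7, 14.2]
width: 0.008
grasp_force: 9.2
```

Run:
```python
from h import *
from cell import arm
o=arm.get_obs(); where(o)
```

```text
clk 11.13 jig [[ -15.4 -103.5]] z 18.1 yawj 90.1 F [-16.7  -2.7  14.2] w 0.8
```

Fence contact confirmed. Now over to the jaw's steel face.

Call:
apply_moves --rows '[{"ax":0,"ay":0,"az":0,"tx":0,"ty":-8,"tz":0,"jaw":0},{"ax":0,"ay":0,"az":0,"tx":0,"ty":-18,"tz":0,"jaw":0},{"ax":0,"ay":0,"az":0,"tx":0,"ty":-18,"tz":-40,"jaw":0},{"ax":0,"ay":0,"az":0,"tx":0,"ty":-18,"tz":-80,"jaw":0},{"ax":0,"ay":0,"az":0,"tx":38,"ty":-5,"tz":-80,"jaw":0},{"ax":0,"ay":0,"az":0,"tx":77,"ty":8,"tz":-80,"jaw":0},{"ax":0,"ay":0,"az":0,"tx":115,"ty":22,"tz":-80,"jaw":0},{"ax":0,"ay":0,"az":0,"tx":153,"ty":36,"tz":-80,"jaw":0},{"ax":0,"ay":0,"az":0,"tx":192,"ty":49,"tz":-80,"jaw":0},{"ax":0,"ay":0,"az":0,"tx":230,"ty":62,"tz":-80,"jaw":0}]'

```text
clock: 11.97
eef_pos: [0.6356, 0.1947, 0.0988]
orientation: [179.9, -0.0, 94.6]
contact_force: [0.4, 0.4, 0.9]
width: 0.009
grasp_force: 0.0
```

Call:
apply_moves --rows '[{"ax":0,"ay":0,"az":0,"tx":5,"ty":0,"tz":0,"jaw":0},{"ax":0,"ay":0,"az":0,"tx":5,"ty":0,"tz":0,"jaw":0},{"ax":0,"ay":0,"az":0,"tx":5,"ty":0,"tz":0,"jaw":0}]'

```text
clock: 12.22
eef_pos: [0.6343, 0.1974, 0.0982]
orientation: [-180.0, 0.0, 94.7]
contact_force: [-1.3, -0.4, -0.0]
width: 0.006
grasp_force: 0.0
```

Run:
```python
from h import *
from cell import arm
o=arm.get_obs(); where(o); go(o,50,132,22,90)
```

```text
clk 12.22 jig [[ 50.5 131.3]] z 98.2 yawj 90.15 F [-1.3 -0.4 -0. ] w 0.5
t [ 0.7 -0.5 76.2] rotvec [-0.     0.     0.003]
```

Call:
apply_moves --rows '[{"ax":0,"ay":0,"az":0,"tx":1,"ty":0,"tz":35,"jaw":0},{"ax":0,"ay":0,"az":0,"tx":1,"ty":0,"tz":60,"jaw":0},{"ax":0,"ay":0,"az":0,"tx":1,"ty":0,"tz":75,"jaw":0},{"ax":0,"ay":0,"az":0,"tx":1,"ty":0,"tz":75,"jaw":0},{"ax":0,"ay":0,"az":0,"tx":-6,"ty":0,"tz":75,"jaw":0},{"ax":0,"ay":0,"az":0,"tx":-12,"ty":0,"tz":75,"jaw":0},{"ax":0,"ay":0,"az":0,"tx":-18,"ty":0,"tz":75,"jaw":0},{"ax":0,"ay":0,"az":0,"tx":-25,"ty":0,"tz":75,"jaw":0},{"ax":0,"ay":0,"az":0,"tx":-33,"ty":0,"tz":75,"jaw":0},{"ax":0,"ay":0,"az":0,"tx":-41,"ty":0,"tz":75,"jaw":0}]'

```text
clock: 13.05
eef_pos: [0.6389, 0.1561, 0.0247]
orientation: [179.9, -0.0, 94.6]
contact_force: [-0.7, 2.5, 2.8]
width: 0.003
grasp_force: 1.5
```

Call:
apply_moves --rows '[{"ax":0,"ay":0,"az":0,"tx":-8,"ty":0,"tz":0,"jaw":0},{"ax":0,"ay":0,"az":0,"tx":-16,"ty":0,"tz":0,"jaw":0},{"ax":0,"ay":0,"az":0,"tx":-24,"ty":0,"tz":0,"jaw":0},{"ax":0,"ay":0,"az":0,"tx":-32,"ty":0,"tz":0,"jaw":0},{"ax":0,"ay":0,"az":0,"tx":-40,"ty":0,"tz":0,"jaw":0},{"ax":0,"ay":0,"az":0,"tx":-48,"ty":0,"tz":0,"jaw":0},{"ax":0,"ay":0,"az":0,"tx":-55,"ty":0,"tz":0,"jaw":0},{"ax":0,"ay":0,"az":0,"tx":-61,"ty":0,"tz":0,"jaw":0},{"ax":0,"ay":0,"az":0,"tx":-66,"ty":0,"tz":0,"jaw":0},{"ax":0,"ay":0,"az":0,"tx":-70,"ty":0,"tz":0,"jaw":0}]'

```text
clock: 13.88
eef_pos: [0.6438, 0.0863, 0.0235]
orientation: [-180.0, 0.0, 94.6]
contact_force: [1.2, 2.6, 0.4]
width: 0.005
grasp_force: 1.4
```

Run:
```python
from h import *
from cell import arm
o=arm.get_obs(); where(o)
```

```text
clk 13.88 jig [[51.3 19.8]] z 23.5 yawj 90.07 F [1.2 2.6 0.4] w 0.5
```

11 mm to go; slow approach.

Call:
apply_moves --rows '[{"ax":0,"ay":0,"az":0,"tx":-3,"ty":0,"tz":0,"jaw":0},{"ax":0,"ay":0,"az":0,"tx":-6,"ty":0,"tz":0,"jaw":0},{"ax":0,"ay":0,"az":0,"tx":-8,"ty":0,"tz":0,"jaw":0},{"ax":0,"ay":0,"az":0,"tx":-9,"ty":0,"tz":0,"jaw":0},{"ax":0,"ay":0,"az":0,"tx":-10,"ty":0,"tz":0,"jaw":0},{"ax":0,"ay":0,"az":0,"tx":-10,"ty":0,"tz":0,"jaw":0}]'

```text
clock: 14.38
eef_pos: [0.6444, 0.0768, 0.0235]
orientation: [-180.0, 0.0, 94.6]
contact_force: [1.3, 0.5, -0.1]
width: 0.005
grasp_force: 0.6
```

Call:
apply_moves --rows '[{"ax":0,"ay":0,"az":0,"tx":-1,"ty":0,"tz":0,"jaw":0},{"ax":0,"ay":0,"az":0,"tx":-2,"ty":0,"tz":0,"jaw":0},{"ax":0,"ay":0,"az":0,"tx":-2,"ty":0,"tz":0,"jaw":0}]'

```text
clock: 14.63
eef_pos: [0.6444, 0.0754, 0.0235]
orientation: [-180.0, -0.0, 94.6]
contact_force: [0.5, 4.5, 0.4]
width: 0.005
grasp_force: 2.5
```

Call:
apply_moves --rows '[{"ax":0,"ay":0,"az":0,"tx":-1,"ty":0,"tz":0,"jaw":0},{"ax":0,"ay":0,"az":0,"tx":-1,"ty":0,"tz":0,"jaw":0}]'

```text
clock: 14.8
eef_pos: [0.6444, 0.0753, 0.0235]
orientation: [-180.0, -0.1, 94.5]
contact_force: [0.6, 9.4, -0.5]
width: 0.005
grasp_force: 4.8
```

Run:
```python
from h import *
from cell import arm
o=arm.get_obs(); where(o)
```

```text
clk 14.8 jig [[51.   8.9]] z 23.5 yawj 90.05 F [ 0.6  9.4 -0.5] w 0.5
```

Stopped exactly where predicted (8.9 mm, 9 N). A touch more, then withdraw straight back and up.

Call:
apply_moves --rows '[{"ax":0,"ay":0,"az":0,"tx":-1,"ty":0,"tz":0,"jaw":0},{"ax":0,"ay":0,"az":0,"tx":-1,"ty":0,"tz":0,"jaw":0},{"ax":0,"ay":0,"az":0,"tx":8,"ty":0,"tz":0,"jaw":0},{"ax":0,"ay":0,"az":0,"tx":25,"ty":0,"tz":0,"jaw":0},{"ax":0,"ay":0,"az":0,"tx":40,"ty":0,"tz":0,"jaw":0},{"ax":0,"ay":0,"az":0,"tx":40,"ty":0,"tz":-40,"jaw":0},{"ax":0,"ay":0,"az":0,"tx":40,"ty":0,"tz":-80,"jaw":0},{"ax":0,"ay":0,"az":0,"tx":40,"ty":0,"tz":-120,"jaw":0},{"ax":0,"ay":0,"az":0,"tx":40,"ty":0,"tz":-160,"jaw":0}]'

```text
clock: 15.55
eef_pos: [0.6407, 0.1141, 0.185]
orientation: [-179.9, 0.0, 94.6]
contact_force: [1.0, 1.1, 0.6]
width: 0.007
grasp_force: 0.0
```

Call:
apply_moves --rows '[{"ax":0,"ay":0,"az":0,"tx":40,"ty":-40,"tz":-30,"jaw":0},{"ax":0,"ay":0,"az":0,"tx":70,"ty":-70,"tz":-50,"jaw":0},{"ax":0,"ay":0,"az":0,"tx":100,"ty":-100,"tz":-50,"jaw":0},{"ax":0,"ay":0,"az":0,"tx":130,"ty":-130,"tz":-50,"jaw":0},{"ax":0,"ay":0,"az":0,"tx":160,"ty":-160,"tz":-50,"jaw":0},{"ax":0,"ay":0,"az":0,"tx":190,"ty":-190,"tz":-50,"jaw":0},{"ax":0,"ay":0,"az":0,"tx":200,"ty":-200,"tz":-50,"jaw":0},{"ax":0,"ay":0,"az":0,"tx":200,"ty":-200,"tz":-50,"jaw":0},{"ax":0,"ay":0,"az":0,"tx":200,"ty":-200,"tz":-50,"jaw":0}]'

```text
clock: 16.3
eef_pos: [0.4244, 0.2985, 0.2337]
orientation: [-180.0, 0.0, 94.8]
contact_force: [0.2, -0.6, 0.5]
width: 0.006
grasp_force: 0.0
```

Run:
```python
from h import *
from cell import arm
o=arm.get_obs(); where(o)
c=arm.camera("top");t=arm.camera("scene")
a=cv2.resize(c["pixels"][120:255,180:340,::-1],(480,405),interpolation=2)
b=cv2.resize(t["pixels"][180:315,160:266,::-1],(318,405),interpolation=2)
cv2.imwrite("pics/end.png",np.hstack([a,b]))
```

```text
clk 16.3 jig [[-150.8  248.6]] z 233.7 yawj 90.32 F [ 0.2 -0.6  0.5] w 0.6
```

View pics/end.png

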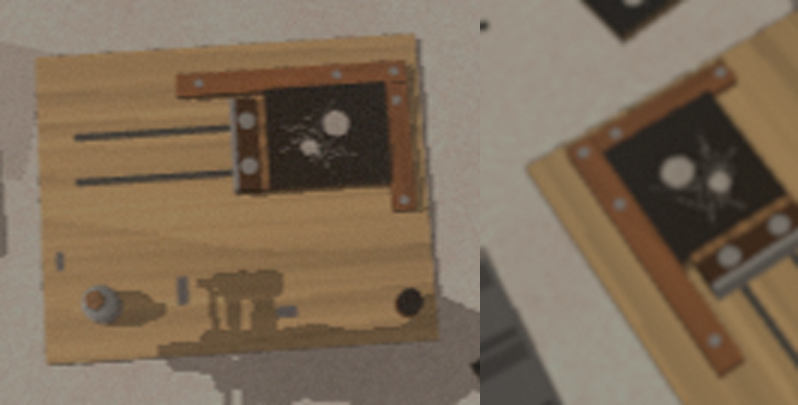

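The panel sits flush in the corner, at about (325,135) in the left picture. The jaw is against its left edge at (250,145), the bottle and jar are where they were, and the robot is clear.

```bash
python3 -c "
from cell import arm
print(arm.close_job())"
```

```text
the job is handed in; nothing more can be done
None
```

The job is handed in: the panel is flush against the far fence and side stop, the jaw is snug on its left edge, the jar and bottle on the board are where they were, and it took about 16 s of the 51 s allowed.

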